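Turn the paste bottle over and stand it on the tile

TASK

Bring the paste down to the nozzle before use: pick up the closed white bottle with the red nozzle that stands near the blue tile, turn it upside down in the air so that the nozzle points at least 30 degrees below level, and keep it so for about two seconds. Then stand it upright again, wholly on the blue tile, without dropping it, and leave the whetstone, the tumbler and the tape roll where they are.

Things in the scene. Friction and masses are not known exactly. Their poses are not given: they have to be found in the camera images.
- paste_bottle: closed round white bottle, red cap and nozzle, upright on the table, about 0.19 kg: body 53 mm in diameter from the base to 116 mm height, cap 24 mm in diameter from 116 to 132 mm, thin nozzle 11 mm in diameter up to 153 mm. Origin: centre of its underside; +z runs along the bottle to the nozzle. Grasp across the body. (not the similar bottle far off behind the stone chips)
- tile_stand: blue glazed square tile lying fixed on the table, 100 x 100 mm, its top 10 mm above the table. Origin: centre of its underside at table height; x and y along its sides, z up
- whetstone: dark grey whetstone block, 50 x 88 x 21 mm, lying flat; origin at the centre of its underside, y along its length. Bystander, lies nearest the robot
- tumbler: clear glass tumbler, 77 mm in diameter, 85 mm high; origin at the centre of its underside. Bystander
- tape_roll: roll of beige masking tape lying flat, 104 mm in diameter, 25 mm high; origin at the centre of its underside. Bystander
Mind the look-alikes: they are no part of the job. What is meant by the paste_bottle is not black, brown or pink, and is the larger of those in its own colour.

How it is judged:
By the outcome, as a careful person would: the job done as asked, in the order asked, and still so for the second after the job is handed in, with the robot touching nothing.
It also fails if it takes over 48 s, if anything falls off the work surface, if the arm or the gripper's body presses on something with over 40 N, if the wrist force passes 120 N, or if a joint passes its speed limit or range.

ROBOT

A 7-joint arm with a two-finger parallel gripper is mounted at the origin on the work surface; the furniture and walls round the work are solid. World frame = base frame: x ahead of the robot, y to its left, z up, the work surface at z = 0. Lengths are in m, angles in rad, forces in N, time in s.
With the tool pointing down it reaches from about 0.35 to 0.775 m from the base axis. Payload 3.1 kg.
Tool frame: the origin (TCP) lies midway between the tips of the shut fingers; the grasp point (between the pads) lies 19 mm behind it; z points along the fingers, y is the line along which they close (so a half turn about z gives the same grasp; the last joint's range is limited). The gripper opens to 85 mm and grips with 20 to 120 N. Pads are 22 mm wide; open, the fingers measure 114 mm over their backs; the gripper's body (76 mm by 85 mm) begins 54 mm behind the grasp point. The pads swing forward as they close: fully open they stand 13 mm farther back than shut.
Start: joints at [1.156, 0.311, 0.014, 1.512, -0.004, 1.319, -0.027], TCP at [0.2, -0.512, 0.231] pointing down, gripper open.
Joint ranges: [-2.7, 2.7], [-0.3, 1.91], [-1.27, 1.3], [0.12, 2.57], [-1.44, 4.58], [0.2, 2.03], [-3.05, 3.05]. Speed limits (rad/s): [2.79, 2.79, 3.14, 3.14, 3.14, 3.14, 3.14].

INTERFACE

Orientations are given as a unit quaternion [x, y, z, w].
In Python, from cell import robot gives the robot as it stands. Calls block until the motion is done:
- robot.move_ptp(position, orientation): joint-space move of the TCP to a pose.
- robot.move_straight(position, velocity=0.15, frame=None, force_limit=None): straight line of the TCP; frame=None keeps the orientation; velocity is the mean speed in m/s. With force_limit (N) it stops when the force on the tool has changed by that much, and returns True; else False.
- robot.goto_joints(angles): joint-space move.
- robot.move_gripper(opening, strength=None): finger opening in m; strength is the grip in N (None keeps the last); returns when the fingers have stopped.
- robot.sleep(seconds).
- robot.solve_ik(position, orientation): joint angles nearest the present ones, or None.
- robot.get_obs(): the state.
- robot.read_camera(name): name is "scene" or "top" or "wrist"; returns the picture (480x640x3 uint8, blue, green, red); there is no depth.
- robot.get_calibration(name): a dict with "fx", "fy", "cx", "cy" (pixels), "camera_from_world" (4x4, takes a point from world to camera coordinates). Camera axes: x right, y up, looking along -z (the intrinsics and any distortion apply to the point x, -y, -z); pixel columns grow to the right and rows downward; lengths in m; the calibration is good to about 2 mm. A picture is of the moment at which its call begins: read the wrist's pose just before it. get_calibration takes no time and is no camera call; for the wrist camera it gives the pose at the moment of the call.
A pose or a line that the arm cannot do raises robot.MotionError and nothing moves.
- robot.close_job(): hands the job in; it is judged then, once.
Trained networks look in the newest picture that a camera, given by its name, has taken for a name from the list of things; names that differ only in an ending like _2 or _b are one class to them, and where a whole thing is asked for, a point or a joint stands for the part that bears it (a point fixed in the world has none). Each returns a list of dicts, best first, with "confidence" (0 to 1); they miss things now and then, are a little off and sometimes report something else, mostly with a low value. They report only what shows in the picture. A call takes as long as a camera call. They do not tell look-alikes from the thing itself.
- robot.spot_in(camera, name): "uv" ([column, row] in pixels, amid what is visible of it).
- robot.trace(camera, name): "pixels" (480x640 bool, what is visible of it) and "uv" ([column, row] in pixels, amid what is visible of it).
- robot.mark_of(camera, name): "uv" ([column, row] in pixels: a listed point, or the origin of a listed thing).
The state is a dict: "clock": time; "joints": joint angles; "joint_vel": joint speeds; "joint_efforts": joint torques, N m; "tcp_pos": TCP position; "eef_rot": TCP orientation; "contact_force": force on the tool from outside, world axes, zero at the start; "wrist_torque": the same for the moment, N m; "width": finger opening in m; "grasp_force": force on a finger pad.
Only numpy, scipy, OpenCV 4.12 (cv2) and the standard library are available. Lean on these libraries where they do the work, as an engineer would, in place of code of your own. Each camera call takes 0.05 s, during which the arm holds its last target. There are 200 camera calls.

## Working session

There is one attempt and no reset: what is moved stays moved. The work goes in short steps, each a Python script; the robot and the scene stay as the last script left them, time stands still between calls to the robot, and variables do not carry over. Pictures are saved under pics/ and viewed, at most 10 in all, crops included, and the job is handed in when it is done.

```bash
mkdir -p pics; ls
python3 - <<'E'
from cell import robot
import cv2, numpy as np
o=robot.get_obs(); print(o['clock'],o['tcp_pos'],o['eef_rot'],o['width'])
ims=[]
for c in ['scene','top']:
    im=robot.read_camera(c); ims.append(im); cv2.imwrite(f'pics/{c}0.png',im)
    k=robot.get_calibration(c); print(c,{a:(np.round(b,3).tolist() if not isinstance(b,str) else b) for a,b in k.items()})
    for n in ['paste_bottle','tile_stand','whetstone','tumbler','tape_roll']:
        print(n,[(np.round(d['uv']).tolist(),round(d['confidence'],2)) for d in robot.mark_of(c,n)[:4]])
E
```

```text
pics
0.0 [ 0.20007894 -0.51153377  0.230216  ] [ 9.82672518e-01  1.85346479e-01 -2.56541520e-04 -1.15745301e-03] 0.0853678279884894
scene {'fx': 472.452, 'fy': 472.452, 'cx': 310.988, 'cy': 236.289, 'camera_from_world': [[-0.736, -0.677, -0.015, 0.236], [0.431, -0.485, 0.761, -0.371], [-0.522, 0.553, 0.649, -0.493], [0.0, 0.0, 0.0, 1.0]]}
paste_bottle [([271.0, 294.0], 0.84), ([429.0, 231.0], 0.78), ([407.0, 264.0], 0.68), ([359.0, 223.0], 0.65)]
tile_stand [([302.0, 248.0], 0.69), ([361.0, 299.0], 0.41)]
whetstone [([363.0, 301.0], 0.77)]
tumbler [([177.0, 231.0], 0.9)]
tape_roll [([312.0, 189.0], 0.81)]
top {'fx': 468.038, 'fy': 468.038, 'cx': 320.779, 'cy': 243.186, 'camera_from_world': [[0.015, -0.999, -0.035, -0.242], [0.987, 0.009, 0.162, -0.512], [-0.162, -0.037, 0.986, -1.024], [0.0, 0.0, 0.0, 1.0]]}
paste_bottle [([405.0, 298.0], 0.88), ([375.0, 245.0], 0.85), ([371.0, 352.0], 0.74), ([356.0, 306.0], 0.73)]
tile_stand []
whetstone [([303.0, 303.0], 0.55)]
tumbler [([265.0, 142.0], 0.67)]
tape_roll [([384.0, 178.0], 0.86)]
```

View pics/scene0.png

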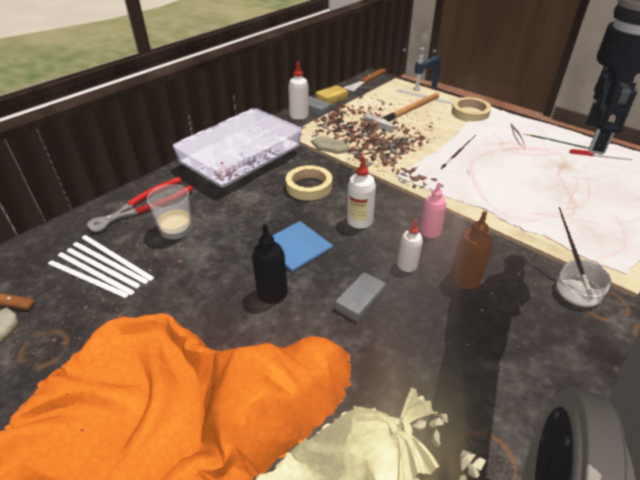

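View pics/top0.png

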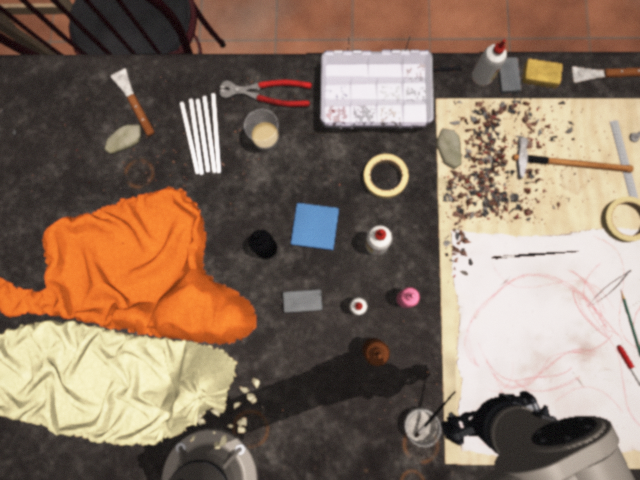

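The scene view shows the large white bottle with its base at about (359,223) and its tip at (362,160). The blue tile is at (302,246), the whetstone at (360,297), a small white decoy at (410,265), and a far look-alike at (299,115). In the top view the bottle cap is at (380,234), the tile at (316,226), the tape at (386,176) and the tumbler at (262,130). Next I triangulate.

```bash
cat > h.py <<'E'
from cell import robot
import cv2, numpy as np
from scipy.spatial.transform import Rotation as R
def ray(k,uv):
    M=np.array(k['camera_from_world']); d=np.array([(uv[0]-k['cx'])/k['fx'],-(uv[1]-k['cy'])/k['fy'],-1.])
    c=-M[:3,:3].T@M[:3,3]; d=M[:3,:3].T@d; return c,d/np.linalg.norm(d)
def tri(a,b):
    A=np.zeros((3,3));v=np.zeros(3)
    for c,d in (a,b):
        P=np.eye(3)-np.outer(d,d);A+=P;v+=P@c
    p=np.linalg.solve(A,v); return p,[float(np.linalg.norm(np.cross(p-c,d))) for c,d in (a,b)]
def plane(r,z): c,d=r; return c+d*(z-c[2])/d[2]
def proj(k,p):
    q=np.array(k['camera_from_world'])@np.r_[p,1]; return np.array([k['cx']+k['fx']*q[0]/-q[2],k['cy']-k['fy']*q[1]/-q[2]])
def blue(im):
    h=cv2.cvtColor(im,cv2.COLOR_BGR2HSV); m=cv2.inRange(h,(98,110,60),(118,255,255))
    cs=cv2.findContours(m,cv2.RETR_EXTERNAL,cv2.CHAIN_APPROX_NONE)[0]; return max(cs,key=cv2.contourArea)
def quat(yaw,pitch,roll=0):
    "tool z horizontal along yaw, dipped by pitch; y horizontal"
    z=np.array([np.cos(yaw)*np.cos(pitch),np.sin(yaw)*np.cos(pitch),-np.sin(pitch)])
    y=np.array([-np.sin(yaw),np.cos(yaw),0]); x=np.cross(y,z)
    r=R.from_matrix(np.c_[x,y,z])*R.from_euler('z',roll); return r.as_quat(),z
E
python3 - <<'E'
from h import *
K={c:robot.get_calibration(c) for c in('scene','top')}
im={c:cv2.imread(f'pics/{c}0.png') for c in K}
print('nozzle',tri(ray(K['scene'],(362,158)),ray(K['top'],(380.5,233))))
print('base',tri(ray(K['scene'],(359,223)),ray(K['top'],(375,245))))
cen={}
for c in K:
    q=blue(im[c]); b=cv2.boxPoints(cv2.minAreaRect(q)); m=cv2.moments(q); cen[c]=(m['m10']/m['m00'],m['m01']/m['m00'])
    print(c,cv2.contourArea(q),cen[c], cv2.approxPolyDP(q,6,True)[:,0].tolist())
    print([plane(ray(K[c],p),.01)[:2].round(3).tolist() for p in cv2.approxPolyDP(q,6,True)[:,0]])
print('tile',tri(ray(K['scene'],cen['scene']),ray(K['top'],cen['top'])))
for n,s,t in [('whet',(363,301),(303,303)),('tumb',(177,231),(265,142)),('tape',(312,189),(384,178)),('smallw',(407,264),(356,306)),('pink',(429,231),(405,298)),('black',(271,294),(262,250))]:
    print(n,tri(ray(K['scene'],s),ray(K['top'],t)))
print('small tip',tri(ray(K['scene'],(415,223)),ray(K['top'],(359,306))))
print('pink tip',tri(ray(K['scene'],(439,185)),ray(K['top'],(409,297))))
E
```

```text
nozzle (array([ 0.51927249, -0.35948463,  0.15240541]), [0.0015278622766358592, 0.0015278622766356118])
base (array([ 0.51858122, -0.36094882, -0.00056599]), [0.0006808800278119239, 0.0006808800278117831])
scene 1419.0 (299.80890298332156, 244.58245243128965) [[300, 222], [274, 235], [292, 269], [331, 246]]
[[0.602, -0.274], [0.612, -0.211], [0.52, -0.166], [0.508, -0.26]]
top 1709.5 (314.5343667739105, 226.05908160280785) [[298, 203], [291, 243], [332, 249], [338, 209]]
[[0.615, -0.179], [0.519, -0.165], [0.506, -0.261], [0.601, -0.274]]
tile (array([ 0.55701903, -0.22134948,  0.01137794]), [0.0031723994935732138, 0.0031723994935732463])
whet (array([ 0.38092622, -0.1956328 ,  0.00379888]), [4.0430373339399927e-05, 4.04303733394688e-05])
tumb (array([ 0.76936556, -0.09424045,  0.00553107]), [0.000990875381494512, 0.0009908753814948314])
tape (array([ 0.67747932, -0.38561962, -0.00112323]), [0.003909246151904958, 0.00390924615190503])
smallw (array([ 0.37524133, -0.31719776,  0.0069102 ]), [0.00043425750833357577, 0.0004342575083336822])
pink (array([ 0.39613109, -0.42829344,  0.00397081]), [0.0008707979618765122, 0.0008707979618766837])
black (array([ 0.50199393, -0.09791132,  0.01239601]), [0.0003240604033626378, 0.00032406040336255515])
small tip (array([ 0.37306122, -0.31936674,  0.10242504]), [0.0002624613509031094, 0.00026246135090306775])
pink tip (array([ 0.39155502, -0.42051475,  0.11967971]), [0.000368852206865732, 0.00036885220686575263])
```

Run:
```python
from h import *
D=np.deg2rad
def ik(p,q):
    s=robot.solve_ik(p,q); return None if s is None else np.round(s,2).tolist()
B=np.array([.519,-.360,.08]); T=np.array([.560,-.220,.092])
for pit in (20,25):
  for yaw in (-35,-50):
    for roll in (0,np.pi):
        q,z=quat(D(yaw),D(pit),roll); g=B+.021*z; b=g-.098*z
        print('grasp',pit,yaw,round(roll),ik(g,q),ik(b,q),ik(b+[0,0,.15],q))
  for yaw in (0,-15,-25):
    for roll in (0,np.pi):
        q,z=quat(D(yaw),D(pit),roll); print('place',pit,yaw,round(roll),ik(T+.021*z,q),ik(T+.021*z+[0,0,.15],q),ik(T-.08*z,q))
for pit in (10,0,-10):
  for roll in (0,np.pi):
    q,z=quat(D(-35),D(pit),roll); print('hold',pit,round(roll),ik([.52,-.36,.36],q))
print(robot.get_obs()['clock'])
```

```text
grasp 20 -35 0 [1.45, 1.14, -1.09, 2.41, 2.95, 1.29, -0.58] None None
grasp 20 -35 3 [1.45, 1.14, -1.09, 2.41, 2.95, 1.29, 2.56] None None
grasp 20 -50 0 [0.44, 0.7, -0.16, 2.38, 2.54, 1.22, -1.44] [0.72, 0.7, -0.71, 2.55, 2.35, 1.51, -1.24] [1.25, 0.14, -1.18, 2.47, 2.06, 0.95, -0.92]
grasp 20 -50 3 [0.6, 0.73, -0.35, 2.37, 2.54, 1.28, 1.82] None [-0.98, 0.01, 1.11, 2.53, 2.1, 0.82, 2.12]
place 20 0 0 [1.59, 1.09, -1.09, 2.38, 3.44, 0.65, -0.66] [1.63, 0.41, -1.07, 2.34, 3.94, 0.54, -1.71] [1.85, 0.9, -1.09, 2.53, 3.76, 0.59, -0.97]
place 20 0 3 [1.59, 1.09, -1.09, 2.38, 3.44, 0.65, 2.48] [1.63, 0.41, -1.07, 2.34, 3.94, 0.54, 1.43] [1.85, 0.9, -1.09, 2.53, 3.76, 0.59, 2.17]
place 20 -15 0 [1.36, 1.09, -1.09, 2.47, 3.08, 1.13, -0.59] [1.41, 0.3, -1.07, 2.43, 3.15, 0.65, -1.3] None
place 20 -15 3 [1.36, 1.09, -1.09, 2.47, 3.08, 1.13, 2.55] [1.41, 0.3, -1.07, 2.43, 3.15, 0.65, 1.85] None
place 20 -25 0 [1.16, 1.09, -1.09, 2.48, 2.87, 1.42, -0.66] [1.22, 0.3, -1.07, 2.44, 2.66, 0.79, -1.05] None
place 20 -25 3 [1.16, 1.09, -1.09, 2.48, 2.87, 1.42, 2.48] [1.22, 0.3, -1.07, 2.44, 2.66, 0.
[... 882 characters left out ...]
1.42, 0.21, -1.05, 2.38, 3.2, 0.46, -1.41] None
place 25 -15 3 [1.33, 0.94, -1.08, 2.45, 2.96, 0.99, 2.48] [1.42, 0.21, -1.05, 2.38, 3.2, 0.46, 1.73] None
place 25 -25 0 [1.15, 0.94, -1.08, 2.46, 2.73, 1.25, -0.72] [1.25, 0.2, -1.07, 2.39, 2.58, 0.58, -1.03] None
place 25 -25 3 [1.15, 0.94, -1.08, 2.46, 2.73, 1.25, 2.43] [1.25, 0.2, -1.07, 2.39, 2.58, 0.58, 2.11] None
hold 10 0 [-0.57, -0.16, 1.06, 2.44, 2.89, 0.65, -1.25]
hold 10 3 [-0.57, -0.16, 1.06, 2.44, 2.89, 0.65, 1.89]
hold 0 0 [0.39, 0.11, 0.16, 2.5, 3.07, 1.04, -1.55]
hold 0 3 [1.53, 0.26, -1.08, 2.46, 2.98, 1.06, 1.88]
hold -10 0 [0.54, 0.33, -0.01, 2.52, 3.07, 1.46, -1.55]
hold -10 3 [0.53, 0.33, 0.02, 2.52, 3.07, 1.46, 1.59]
0.6
```

Run:
```python
from h import *
D=np.deg2rad
def ik(p,q):
    s=robot.solve_ik(p,q); return None if s is None else np.round(s,2).tolist()
B=np.array([.519,-.360,.088]); T=np.array([.560,-.220,.100])
for yaw in (-35,-50,-60):
    for pit in (35,40):
        q,z=quat(D(yaw),D(pit)); g=B+.021*z
        print('grasp',pit,yaw,ik(g,q),ik(g+[0,0,.1],q),ik(g+[0,0,.2],q))
for yaw in (0,-20,-35):
    for pit in (35,):
        q,z=quat(D(yaw),D(pit)); g=T+.021*z
        print('place',pit,yaw,ik(g,q),ik(g+[0,0,.1],q),ik(g+[0,0,.2],q))
for pit in (20,0,-10,-20):
    q,z=quat(D(-35),D(pit)); print('hold',pit,ik([.52,-.36,.36],q),ik([.56,-.39,.36],q))
```

```text
grasp 35 -35 [1.42, 0.77, -1.08, 2.31, 2.52, 0.82, -0.6] [1.47, 0.38, -1.06, 2.25, 2.33, 0.45, -0.63] None
grasp 40 -35 [1.42, 0.7, -1.07, 2.26, 2.34, 0.69, -0.49] [1.47, 0.35, -1.06, 2.19, 1.98, 0.35, -0.3] None
grasp 35 -50 [0.48, 0.47, -0.14, 2.29, 2.37, 0.69, -1.19] [0.61, 0.24, -0.28, 2.23, 1.99, 0.52, -0.75] [0.77, 0.07, -0.42, 2.11, 1.43, 0.45, -0.14]
grasp 40 -50 [0.44, 0.42, -0.07, 2.25, 2.26, 0.52, -1.07] [0.63, 0.22, -0.28, 2.17, 1.71, 0.43, -0.45] [0.72, 0.06, -0.35, 2.05, 1.08, 0.45, 0.21]
grasp 35 -60 [0.35, 0.5, -0.11, 2.22, 2.02, 0.75, -1.07] [0.6, 0.3, -0.4, 2.16, 1.72, 0.74, -0.65] [0.72, 0.13, -0.5, 2.05, 1.37, 0.71, -0.23]
grasp 40 -60 [0.33, 0.45, -0.05, 2.18, 1.89, 0.61, -0.92] [0.64, 0.28, -0.41, 2.11, 1.53, 0.67, -0.44] [0.67, 0.12, -0.42, 1.99, 1.15, 0.68, -0.01]
place 35 0 [1.49, 0.72, -1.08, 2.3, 3.17, 0.33, -0.8] [1.56, 0.36, -1.08, 2.23, 4.32, 0.22, -2.18] [0.43, -0.0, 0.2, 2.14, -1.32, 0.52, -3.04]
place 35 -20 [1.23, 0.67, -1.07, 2.38, 2.57, 0.76, -0.68] [1.3, 0.25, -1.04, 2.31, 2.54, 0.33, -0.86] [-0.89, -0.26, 1.09, 2.24, 1.44, 0.27, 0.24]
place 35 -35 [0.52, 0.44, -0.45, 2.36, 2.34, 0.77, -1.07] [0.86, 0.22, -0.81, 2.28, 1.96, 0.58, -0.65] [0.89, -0.02, -0.74, 2.16, 1.32, 0.38, -0.02]
hold 20 [-0.45, -0.25, 0.86, 2.31, 2.34, 0.37, -0.69] [-0.36, -0.06, 0.91, 2.21, 2.84, 0.27, -1.26]
hold 0 [0.39, 0.11, 0.16, 2.5, 3.07, 1.04, -1.55] [0.39, 0.2, 0.18, 2.38, 3.09, 1.01, -1.58]
hold -10 [0.54, 0.33, -0.01, 2.52, 3.07, 1.46, -1.55] [0.53, 0.38, 0.03, 2.4, 3.09, 1.39, -1.56]
hold -20 [0.77, 0.57, -0.26, 2.48, 3.13, 1.82, -1.42] [0.72, 0.59, -0.19, 2.36, 3.13, 1.73, -1.46]
```

Run:
```python
from h import *
D=np.deg2rad
q,z=quat(D(-60),D(35)); g=np.array([.519,-.360,.088])+.021*z
robot.move_ptp(g+[0,0,.2],q)
o=robot.get_obs(); print(o['clock'],np.round(o['joints'],2),o['tcp_pos'].round(3) if hasattr(o['tcp_pos'],'round') else o['tcp_pos'])
k=robot.get_calibration('wrist'); im=robot.read_camera('wrist')
for p in ([.519,-.36,.153],[.519,-.36,.116],[.519,-.36,0],[.56,-.22,.01]):
    u=proj(k,p); print(p,u.round(1))
    if abs(u).max()<1000: cv2.drawMarker(im,tuple(int(v) for v in u),(0,255,0),0,12,1)
cv2.imwrite('pics/w1.png',im)
print([(d['uv'],d['confidence']) for d in robot.mark_of('wrist','paste_bottle')[:3]])
```

```text
1.9333 [ 0.72  0.13 -0.5   2.05  1.37  0.71 -0.23] [ 0.526 -0.377  0.276]
[0.519, -0.36, 0.153] [325.   48.7]
[0.519, -0.36, 0.116] [324.8 -11.8]
[0.519, -0.36, 0] [ 324.2 -165.2]
[0.56, -0.22, 0.01] [ 657.7 -562.9]
[]
```

View pics/w1.png

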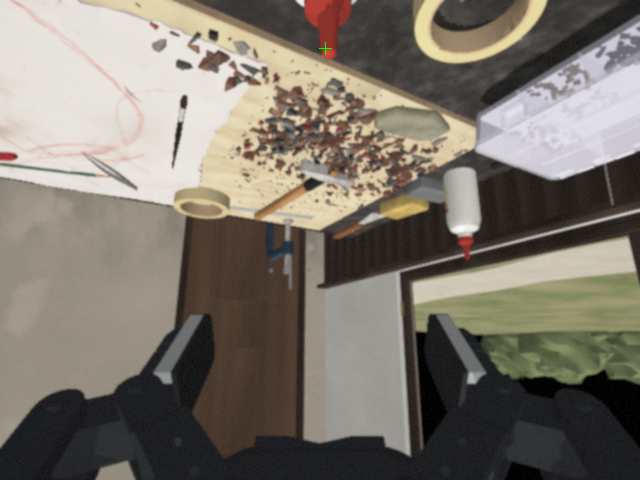

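The wrist picture is upside down. The red nozzle tip of the target bottle is at (330,55), against a predicted (325,49), so the position is good to about 2 mm. The fingers straddle it. I check where the camera sits relative to the tool, then grasp.

Run:
```python
from h import *
o=robot.get_obs();k=robot.get_calibration('wrist');M=np.array(k['camera_from_world']);c=-M[:3,:3].T@M[:3,3]
Rt=R.from_quat(o['eef_rot']); print('cam in tool',Rt.inv().apply(c-o['tcp_pos']).round(3), Rt.as_matrix().round(2).tolist())
D=np.deg2rad
q,z=quat(D(-60),D(35)); g=np.array([.520,-.361,.088])+.021*z
for dz in (.2,.1,0): print(np.round(robot.solve_ik(g+[0,0,dz],q),2))
q,z=quat(D(-60),D(35),np.pi)
for dz in (.2,.1,0): print(robot.solve_ik(g+[0,0,dz],q))
```

```text
cam in tool [ 0.083 -0.    -0.142] [[-0.28, 0.87, 0.41], [0.5, 0.5, -0.71], [-0.82, -0.0, -0.57]]
[ 0.72  0.14 -0.5   2.05  1.37  0.71 -0.23]
[ 0.66  0.31 -0.47  2.16  1.72  0.76 -0.64]
[ 0.58  0.53 -0.39  2.21  2.01  0.87 -0.98]
[ 0.78187741  0.14266057 -0.5692867   2.04386662  1.37757029  0.71936859
  2.90571343]
[ 0.56656565  0.29623633 -0.35640738  2.15981941  1.71558539  0.72437963
  2.48984326]
[ 0.26350669  0.49449215 -0.00692284  2.22421084  2.03367844  0.71059484
  2.03765145]
```

Run:
```python
from h import *
D=np.deg2rad
q,z=quat(D(-60),D(35),np.pi); g=np.array([.520,-.361,.088])+.021*z
robot.move_ptp(g+[0,0,.2],q)
print(robot.get_obs()['clock'])
hit=robot.move_straight(g,velocity=.12,force_limit=8)
print('hit',hit,robot.get_obs()['tcp_pos'],g)
if not hit:
    robot.move_gripper(.03,60)
o=robot.get_obs(); print(o['clock'],np.round(o['joints'],2),o['width'],o['grasp_force'],o['contact_force'])
cv2.imwrite('pics/s2.png',robot.read_camera('scene'))
```

```text
4.6833
hit False [ 0.52902537 -0.37607709  0.07683191] [ 0.5286011  -0.37589754  0.07595489]
6.925 [ 0.68  0.56 -0.51  2.21  2.01  0.93  2.2 ] 0.05018890842913545 62.060087118297815 [ 1.03802157 -1.21800586  1.48589112]
```

View pics/s2.png

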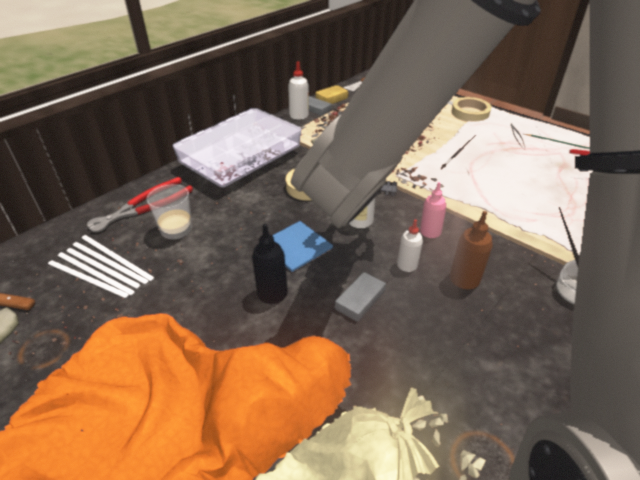

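The scene view shows the gripper around the bottle at about (360,215), with the neighbours in place. The width is 50 mm at 62 N, so the grasp is good. Next I lift, flip and hold.

Run:
```python
from h import *
D=np.deg2rad
o=robot.get_obs(); n=R.from_quat(o['eef_rot']).inv().apply([0,0,1]); np.save('n.npy',n)
p=np.array(o['tcp_pos'])
robot.move_straight(p+[0,0,.24],velocity=.15)
o=robot.get_obs(); print(o['clock'],o['width'],o['grasp_force'],np.round(o['contact_force'],2),np.round(o['joints'],2))
q,z=quat(D(-40),D(-5),np.pi)
robot.move_ptp([.52,-.36,.37],q)
o=robot.get_obs(); j=np.array(o['joints']); print(o['clock'],j.round(2))
j[6]-=np.pi; robot.goto_joints(j.tolist())
o=robot.get_obs(); t0=o['clock']; v=R.from_quat(o['eef_rot']).apply(n); print(t0,'nozzle elev',np.rad2deg(np.arcsin(v[2])),o['width'],o['grasp_force'])
cv2.imwrite('pics/s3.png',robot.read_camera('scene'))
robot.sleep(2.3)
print(robot.get_obs()['clock'])
```

```text
Traceback (most recent call last):
cell.MotionError: the arm cannot follow that straight line within its joint ranges
```

```bash
cat > flip.py <<'E'
from h import *
D=np.deg2rad
o=robot.get_obs(); n=R.from_quat(o['eef_rot']).inv().apply([0,0,1]); np.save('n.npy',n)
p=np.array(o['tcp_pos'])
robot.move_straight(p+[0,0,.15],velocity=.12)
o=robot.get_obs(); print(o['clock'],o['width'],o['grasp_force'],np.round(o['contact_force'],2),np.round(o['joints'],2))
q,z=quat(D(-40),D(-5),np.pi)
print(robot.solve_ik([.52,-.36,.37],q))
robot.move_ptp([.52,-.36,.37],q)
o=robot.get_obs(); j=np.array(o['joints']); print(o['clock'],j.round(2))
j[6]-=np.pi; robot.goto_joints(j.tolist())
o=robot.get_obs(); t0=o['clock']; v=R.from_quat(o['eef_rot']).apply(n); print(t0,'nozzle elev',np.rad2deg(np.arcsin(v[2])),o['width'],o['grasp_force'])
cv2.imwrite('pics/s3.png',robot.read_camera('scene'))
robot.sleep(2.3)
print(robot.get_obs()['clock'])
E
python3 flip.py
```

```text
8.3833 0.049885429102991034 62.13654974475503 [-0.44 -0.12 -1.28] [ 0.75  0.22 -0.55  2.1   1.55  0.74  2.7 ]
[ 0.81288976  0.21689231 -0.42425575  2.48656915  2.83494824  1.2468048
  1.79047063]
9.55 [ 0.81  0.22 -0.42  2.49  2.83  1.25  1.79]
12.2 nozzle elev -60.0617300927722 0.050224077488738424 62.2591062868014
14.55
```

View pics/s3.png

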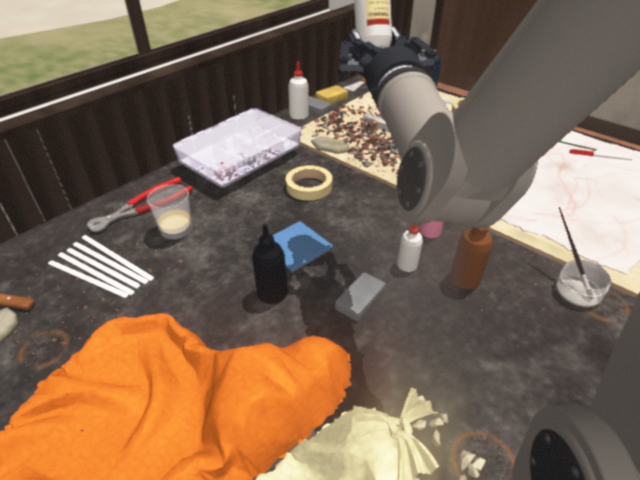

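The scene view shows the bottle held upside down with its body above the gripper at about (375,15), and nothing else has moved. I turn it back and move over the tile.

Run:
```python
from h import *
D=np.deg2rad
j=np.array(robot.get_obs()['joints']); j[6]+=np.pi; robot.goto_joints(j.tolist())
T=np.array([.560,-.220,.0])
best=None
for yaw in (-15,-20,-25,-10,-30):
    q,z=quat(D(yaw),D(35),np.pi); g=T+[0,0,.0888]+.021*z; g[2]=.0768+.012
    r=[robot.solve_ik(g+[0,0,d],q) for d in (.13,.08,0)]
    print(yaw,[None if s is None else np.round(s,2).tolist() for s in r])
print(robot.get_obs()['clock'])
```

```text
-15 [[0.23, 0.05, 0.2, 2.3, 3.86, 0.22, 0.95], [0.88, 0.2, -0.5, 2.33, 3.3, 0.32, 1.57], [0.82, 0.42, -0.46, 2.39, 3.15, 0.58, 1.79]]
-20 [[1.4, 0.16, -1.12, 2.28, 2.5, 0.21, 2.28], [0.8, 0.19, -0.5, 2.34, 2.9, 0.34, 1.85], [0.75, 0.42, -0.47, 2.4, 2.92, 0.62, 1.89]]
-25 [[0.74, 0.07, -0.49, 2.29, 2.34, 0.24, 2.28], [0.74, 0.19, -0.51, 2.34, 2.55, 0.4, 2.09], [0.69, 0.42, -0.48, 2.39, 2.7, 0.66, 1.98]]
-10 [[0.92, 0.09, -0.45, 2.27, 4.18, 0.26, 0.76], [0.95, 0.21, -0.5, 2.32, 3.7, 0.33, 1.29], [0.89, 0.43, -0.46, 2.37, 3.39, 0.54, 1.68]]
-30 [[0.75, 0.09, -0.58, 2.27, 2.01, 0.35, 2.52], [0.69, 0.21, -0.54, 2.33, 2.27, 0.48, 2.26], [0.63, 0.43, -0.5, 2.38, 2.5, 0.72, 2.05]]
17.2
```

Run:
```python
from h import *
D=np.deg2rad
q,z=quat(D(-22),D(35),np.pi); g=np.array([.560,-.220,0])+.021*z; g[2]=.0888
robot.move_ptp(g+[0,0,.08],q)
o=robot.get_obs(); print(o['clock'],np.round(o['joints'],2),np.round(o['contact_force'],2),o['width'],np.array(o['tcp_pos'])-g)
ims=[]
for c in('scene','top'):
    im=robot.read_camera(c);k=robot.get_calibration(c)
    for p in ([.56,-.22,.08+.002+.01],[.56,-.22,.245]): cv2.drawMarker(im,tuple(int(round(v)) for v in proj(k,p)),(0,255,0),0,10,1)
    u=proj(k,[.56,-.22,.15]).astype(int); x,y=np.clip(u-[65,75],0,None); ims.append(cv2.resize(im[y:y+150,x:x+130],(390,450),interpolation=cv2.INTER_CUBIC)); print(c,x,y)
cv2.imwrite('pics/s4.png',np.hstack(ims))
```

```text
18.1333 [ 0.78  0.19 -0.5   2.34  2.75  0.36  1.96] [ 0.21  0.11 -1.  ] 0.05016013157781281 [-1.52390217e-05 -8.15532134e-04  8.04255892e-02]
scene 228 108
top 246 137
```

View pics/s4.png

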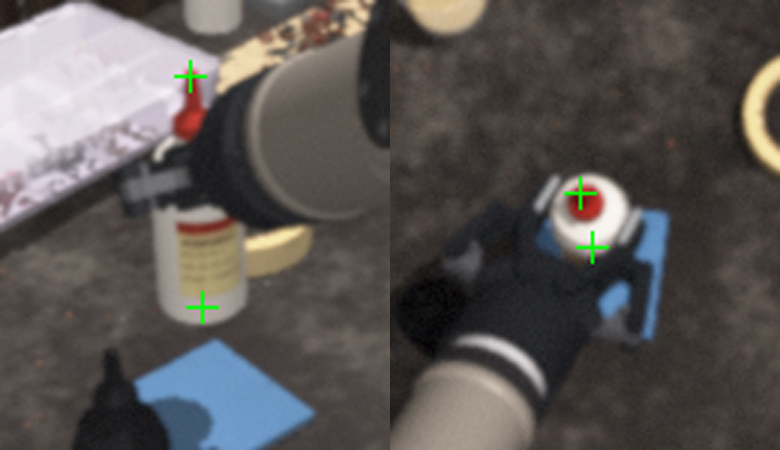

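The bottle is upright over the tile. The predicted tip and base markers fall on it in both views (scene crop tip (190,78), base (202,307); top crop cap (585,203)). I lower and release.

Run:
```python
from h import *
p=np.array(robot.get_obs()['tcp_pos'])
print(robot.move_straight(p-[0,0,.07],velocity=.08))
hit=robot.move_straight(p-[0,0,.087],velocity=.02,force_limit=4)
o=robot.get_obs(); print(hit,o['clock'],o['tcp_pos'],np.round(o['contact_force'],2))
robot.move_gripper(.070)
o=robot.get_obs(); print(o['clock'],o['width'],np.round(o['contact_force'],2))
q=np.array(o['tcp_pos'])
print(robot.move_straight(q+[0,0,.085],velocity=.07,force_limit=6))
o=robot.get_obs(); print(o['clock'],np.round(o['joints'],2),np.round(o['contact_force'],2))
cv2.imwrite('pics/s5.png',robot.read_camera('scene'))
```

```text
False
True 19.8917 [ 0.57602764 -0.22753299  0.08674432] [-2.33  0.45  4.08]
20.225 0.07047146959184059 [ 0.68 -0.49  0.14]
False
21.5833 [ 0.78  0.19 -0.5   2.34  2.75  0.35  1.95] [-0.15  0.21 -0.49]
```

View pics/s5.png

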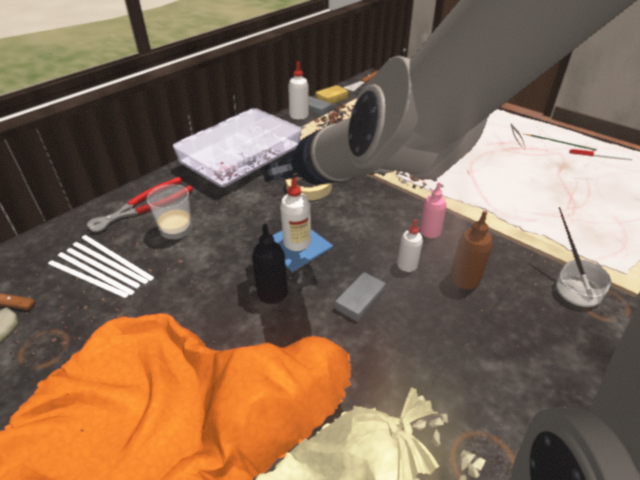

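The scene view shows the bottle standing on the tile at about (296,220), with its base at about (296,248). The whetstone, tumbler and tape are unmoved. I back the arm away and verify.

Run:
```python
from h import *
D=np.deg2rad
p=np.array(robot.get_obs()['tcp_pos'])
for d in ([0,0,.04],[-.03,0,.04],[0,-.03,.03]):
    try: robot.move_straight(p+d,velocity=.1); print('ok',d); break
    except robot.MotionError as e: print(d,e)
q,z=quat(D(-60),D(55),np.pi)
robot.move_ptp([.45,-.40,.33],q)
o=robot.get_obs(); print(o['clock'],np.round(o['contact_force'],2))
K={};U={}
for c in('scene','top'):
    im=robot.read_camera(c); cv2.imwrite(f'pics/{c}6.png',im); k=robot.get_calibration(c)
    for n in ['paste_bottle','whetstone','tumbler','tape_roll']:
        print(c,n,[(np.round(d['uv']).tolist(),round(d['confidence'],2)) for d in robot.mark_of(c,n)[:6]])
    print(proj(k,[.56,-.22,.01]))
    q=blue(im)
```

```text
ok [0, 0, 0.04]
25.725 [0.17 0.23 0.34]
scene paste_bottle [([464.0, 278.0], 0.81), ([273.0, 294.0], 0.73), ([298.0, 245.0], 0.65), ([432.0, 232.0], 0.58), ([410.0, 264.0], 0.56)]
scene whetstone [([360.0, 299.0], 0.7)]
scene tumbler [([175.0, 228.0], 0.88)]
scene tape_roll [([313.0, 189.0], 0.98), ([298.0, 242.0], 0.43)]
[296.58600249 244.42835185]
top paste_bottle [([317.0, 224.0], 0.83), ([262.0, 250.0], 0.65), ([373.0, 353.0], 0.64), ([405.0, 295.0], 0.46)]
top whetstone []
top tumbler [([264.0, 140.0], 0.89)]
top tape_roll [([385.0, 174.0], 0.56)]
[314.77051775 226.04421411]
```

View pics/top6.png

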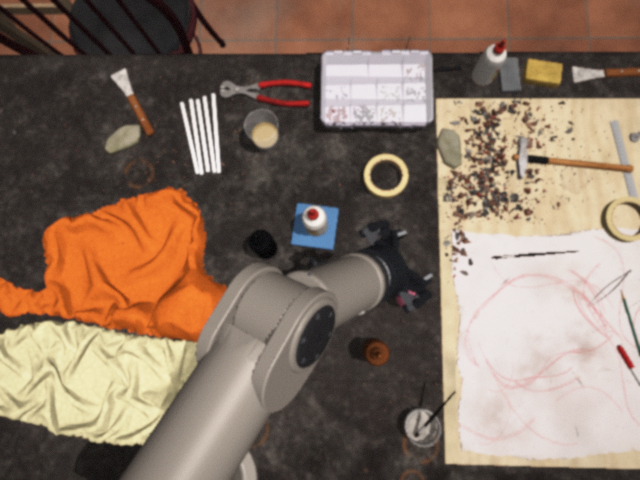

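The top view shows the bottle upright with its base centre at (317,224), against the tile centre at (315,226), so it is wholly on the tile. The tape (385,174) and tumbler (264,140) are unmoved, as is the whetstone in the scene view (360,299). The arm is clear, so I hand in the job.

```bash
python3 -c "
from cell import robot
print(robot.close_job())"
```

```text
the job is handed in; nothing more can be done
None
```

The job is handed in: I held the bottle with its nozzle about 60° below level for 2.3 s, then stood it upright near the centre of the blue tile; the whetstone, tumbler and tape roll look unmoved in the final pictures, at about 26 s on the clock.

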